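# Peel the top tray off the stuck stack and present it

### The arm

A 6-joint arm with a two-finger parallel gripper is mounted at the origin on the work surface. World frame = base frame: x ahead of the robot, y to its left, z up, the work surface at z = 0. Lengths are in m, angles in rad, forces in N, time in s.
With the tool pointing down it reaches from about 0.35 to 0.775 m from the base axis. Payload 5.5 kg.
Tool frame: the origin (TCP) lies on the centre line of the jaws, within the pads' length; the fingertips stand 8 mm ahead of it and the grasp point (between the pads) lies 11 mm behind it; z points along the fingers, y is the direction in which the jaws open and shut (so a half turn about z gives the same grasp; the last joint's range is limited). The gripper opens to 85 mm and grips with 20 to 120 N. Pads are 22 mm wide; open, the fingers measure 114 mm over their backs; the gripper's body (76 mm by 85 mm) begins 54 mm behind the grasp point. The pads swing forward as they close: fully open they stand 13 mm farther back than shut.
Start: joints at [1.045, 0.313, 0.046, 1.304, 0, 1.431], TCP at [0.216, 0.533, 0.205] pointing down, gripper open.
Joint ranges: [-2.76, 2.76], [-0.86, 1.69], [-1.03, 1.26], [-2.2, 2.34], [-1.47, 1.5], [-3.14, 3.14]. Speed limits (rad/s): [2.57, 2.57, 3.14, 3.14, 3.14, 3.14].

### API

Orientations are given as a unit quaternion [w, x, y, z].
In Python, from workcell import env gives the robot as it stands. The module is installed in compiled form; this text tells all that it offers.
- The arm moves only by the tool play_rows, never from a script. Its argument "steps" is a list of rows, each an object with "claw": the closure in counts, from 0 (fully open) to 255 (shut); "dp": the shift along the tool's x, y, z in m, a list of three; "angular": the turn, a rotation vector about the tool's x, y, z in degrees, a list of three. In form: [{"claw": claw, "dp": [dx, dy, dz], "angular": [wx, wy, wz]}, ...]. A call has exactly 8 rows; each row shifts and turns the commanded pose from where the row before left it, along the tool's axes as they then stand; what a row does not reach is not made up. A row lasts 1/12 s, in which the tool goes at most 41.7 mm and 7.16 degrees, less where a joint would pass 70% of its speed; a pose out of reach is approached as far as the arm can. A call is refused whole if a number of a shift passes 0.0417 or a number of a turn 7.16, either way. A call with a gripper value outside its range is refused whole. The fingers move at their own pace and stop on an object; "force" is the grip in N (left out, the last holds). Time passes only in rows, so rows that do not move let the fingers close, or fill a call up. It gives the time, the measured TCP pose, the force and the opening at its end, in the units of the state.
- env.get_state(): the state, without advancing time (a new reading comes with each control period).
- env.read_camera(name): name is "scene" or "top"; returns (picture, depth): 384x512x3 uint8, red, green, blue; 384x512 float32, m along the optical axis (not along the pixel's ray), 0 where there is no reading.
- env.calibration(name): a dict with "fx", "fy", "cx", "cy" (pixels), "k1" (the pictures are not rectified: a ray, as slopes to the right and down, at radius r is drawn at 1 + k1 r^2 times it, then the intrinsics apply), "world_from_camera" (4x4, takes a point from camera to world coordinates). Camera axes: x right, y down, z forward; pixel columns grow to the right and rows downward; lengths in m; the calibration is good to about 2 mm. A picture is of the moment at which its call begins. calibration takes no time and is no camera call.
- env.hand_in(): hands the job in, once; it reports no verdict.
The state is a dict: "clock": time; "joint_pos": joint angles; "qvel": joint speeds; "tau": joint torques, N m; "tcp_pos": TCP position; "orientation": TCP orientation; "wrist_force": force on the tool from outside, world axes, zero at the start; "ft_torque": the same for the moment, N m; "finger_gap": finger opening in m.
Only numpy, scipy, OpenCV 4.12 (cv2) and the standard library are available. Lean on these libraries where they do the work, as an engineer would, in place of code of your own. Each camera call takes 0.05 s, during which the arm holds its last target. There are 200 camera calls.

### The job

The wooden trays in the nested stack stick together at the square end, the one away from the single cut-off corner. Lift the cut-off corner of the top tray first, with the square end still resting on the tray below, so that it peels free and the tray below stays in its place; then present it: hold it level, right way up and centred over the cork mat, about 10 to 25 cm above the desk and touching nothing else, and finish while still holding it there. Leave the mug, the bottle and the mask box alone.

Things in the scene. Friction and masses are not known exactly. Their poses are not given: they have to be found in the camera images.
- tray_top: Top one of three alike nested wooden trays: 170 (x) by 130 (y) by 36 mm, 0.25 kg. Origin: centre of its underside, z up. The corner at -x, +y is cut off at 45 degrees (32 mm off each side), the others are square. Upright walls 10 mm thick, 8 to 36 mm above the origin; inner floor at 12 mm. An 8 mm high foot, set in 12 mm all round, sits in the rim below with 2 mm play; the walls rest on that rim.
- cut_corner (a point): On the top tray: top of the rim at the middle of the cut-off corner's wall (straight, 45 mm long, 10 mm thick), mid thickness; (-65.5, 45.5, 36) mm in the tray's frame, axes the tray's. The wall runs along the tray's (1, 1), its thickness along (-1, 1). Pinch it with one finger inside, one outside the tray (24 mm deep inside).
- square_end (a point): On the top tray: middle of the lower edge of the wall at its square (+x, stuck) end, (85, 0, 8) mm in the tray's frame, axes the tray's. The tray turns about this edge, along y, when the cut corner is lifted.
- sticky_line (a point): On the top tray, (60, 0, 8) mm: midway between the two places, at y = -53 and +53 mm, where small sprung rubber pads in the tray below nip its foot. Each pad holds 2 to 4 N upwards and lets go once the foot there has risen 4 mm: so the tray is free when the cut corner's end is raised 10 degrees or more about the square end. Pulled straight up or by the square end it drags the tray below along.
- tray_mid: The middle tray, loose, alike, 28 mm below the top one and in line with it; it must stay. Origin: centre of its underside; axes as the top tray's. About 0.25 kg.
- tray_low: The lowest tray of the stack, alike, fixed to the desk; origin on the desk, in line with the others.
- cork_mat: Flat rectangular cork mat lying fixed on the desk, 160 (x) by 210 mm (y), 2 mm thick; origin: centre of its underside. The tray is presented over it, turned any way.
- mug: White mug, 76 mm across, 85 mm high, handle to its +y; origin: centre of its underside. Stands beyond the trays; leave alone.
- bottle: Closed white bottle, 60 mm across, 150 mm high; origin: centre of its underside. Stands on the outer side of the stack or of the mat; leave alone.
- mask_box: Cardboard box of masks, 100 (x) by 190 (y) by 70 mm; origin: centre of its underside. Stands on the outer side of the mat or of the stack; leave alone.
Not all that is in view belongs to the job. What is shaped like the tray_mid but blue or yellow is not meant.

How it is judged:
By the outcome, as a careful person would: the job done as asked, in the order asked, and still so for the second after the job is handed in, while the arm keeps its last pose, push and grip.
It also fails if it takes over 45 s, if anything falls off the work surface, if the arm or the gripper's body presses on something with over 40 N, if the wrist force passes 120 N, or if a joint passes its speed limit or range.

## Working session

There is one attempt and no reset: what is moved stays moved. The work goes in short steps, Python scripts to look and compute and a tool call to move; the robot and the scene stay as the last step left them, time stands still between calls to the robot, and variables do not carry over. Pictures are saved under pics/ and viewed, about 8 in all and at most 12, crops included, and the job is handed in when it is done.

Besides the shell and the picture viewer there is one more tool, called after "Emit:" by a JSON object that holds its "name" and its "arguments", one argument or row to a line. play_rows: Moves the arm, as the interface text tells. Its arguments: {"type":"object","properties":{"steps":{"type":"array","items":{"type":"object","properties":{"claw":{"type":"number"},"dp":{"type":"array","items":{"type":"number"}},"angular":{"type":"array","items":{"type":"number"}}}}},"force":{"type":"number"}},"required":["steps"]}

```bash
mkdir -p pics
cat > h.py <<'E'
import numpy as np, cv2
from workcell import env
from scipy.spatial.transform import Rotation as R
def snap(n):
    im,d=env.read_camera(n); np.savez(f'{n}.npz',im=im,d=d); return im,d
def world(n,uv,d=None,z=None):
    c=env.calibration(n); uv=np.atleast_2d(np.float64(uv))
    K=np.array([[c['fx'],0,c['cx']],[0,c['fy'],c['cy']],[0,0,1]])
    p=cv2.undistortPoints(uv[:,None],K,np.array([c['k1'],0,0,0.]))[:,0]
    T=np.array(c['world_from_camera']); r=np.c_[p,np.ones(len(p))]
    if z is None: return (r*np.reshape(d,(-1,1)))@T[:3,:3].T+T[:3,3]
    w=r@T[:3,:3].T; return T[:3,3]+w*((z-T[2,3])/w[:,2])[:,None]
def cloud(n,d):
    v,u=np.mgrid[:384,:512]; return world(n,np.c_[u.ravel(),v.ravel()],d.ravel()).reshape(384,512,3)
E
python3 - <<'E'
from h import *
a,_=snap('scene');b,_=snap('top')
cv2.imwrite('pics/1.png',cv2.cvtColor(cv2.resize(a,(800,600)),4)); cv2.imwrite('pics/2.png',cv2.cvtColor(cv2.resize(b,(800,600)),4))
for n in('scene','top'):print(env.calibration(n))
print(env.get_state())
E
```

```text
{'fx': 402.33479671024054, 'fy': 402.33479671024054, 'cx': 264.9497830171052, 'cy': 189.46473576480307, 'k1': -0.009504869391840462, 'world_from_camera': array([[ 0.73575783,  0.51363015, -0.44141192,  1.15653141],
       [ 0.67719581, -0.55013382,  0.48862933, -0.66361915],
       [ 0.00813913, -0.65843515, -0.75259345,  1.13555196],
       [ 0.        ,  0.        ,  0.        ,  1.        ]])}
{'fx': 432.43091288542433, 'fy': 432.43091288542433, 'cx': 259.89967873205956, 'cy': 187.34737264506498, 'k1': -0.16607212664918392, 'world_from_camera': array([[-0.0067953 , -0.98702537,  0.1604205 ,  0.32495376],
       [-0.99982116,  0.00953752,  0.01633017, -0.00433203],
       [-0.01764831, -0.16028084, -0.98691367,  1.46721301],
       [ 0.        ,  0.        ,  0.        ,  1.        ]])}
{'clock': 0.1, 'joint_pos': array([ 1.04537437e+00,  3.13932918e-01,  4.50715917e-02,  1.30362902e+00,
       -2.16324132e-05,  1.43122566e+00]), 'qvel': array([ 5.41725944e-04, -1.49966818e-03,  2.51326815e-03,  1.68429680e-03,
       -9.16746884e-05, -7.42565608e-04]), 'tau': array([ 4.40748190e-03, -4.81724381e+01,  2.99244905e+01,  1.27327011e-02,
       -1.48495650e-05,  9.77883161e-06]), 'tcp_pos': array([0.2161351 , 0.53226824, 0.20428518]), 'orientation': array([-2.66242879e-04,  1.91731002e-01,  9.81447149e-01, -8.04148797e-04]), 'wrist_force': array([0.25010199, 0.74397285, 1.02330518]), 'ft_torque': array([ 0.02081692,  0.02387086, -0.08821325]), 'finger_gap': 0.08556322394861436}
```

View pics/1.png

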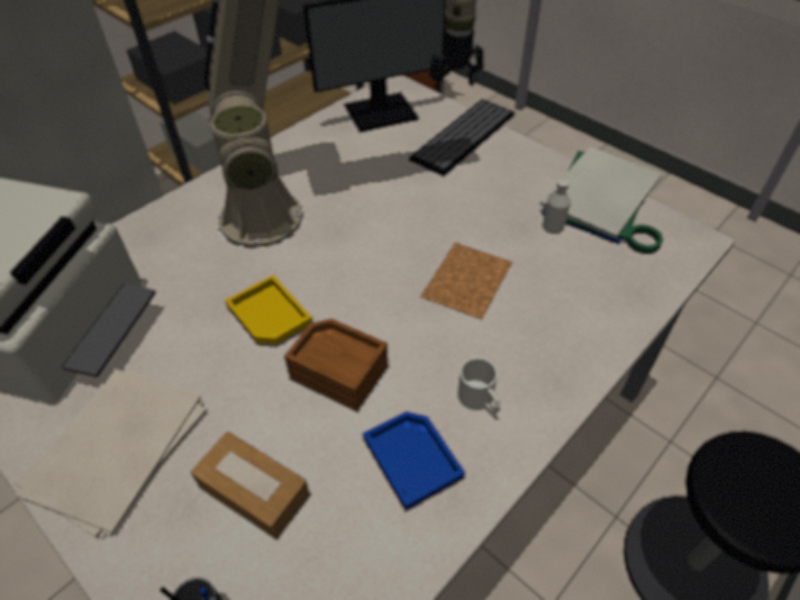

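View pics/2.png

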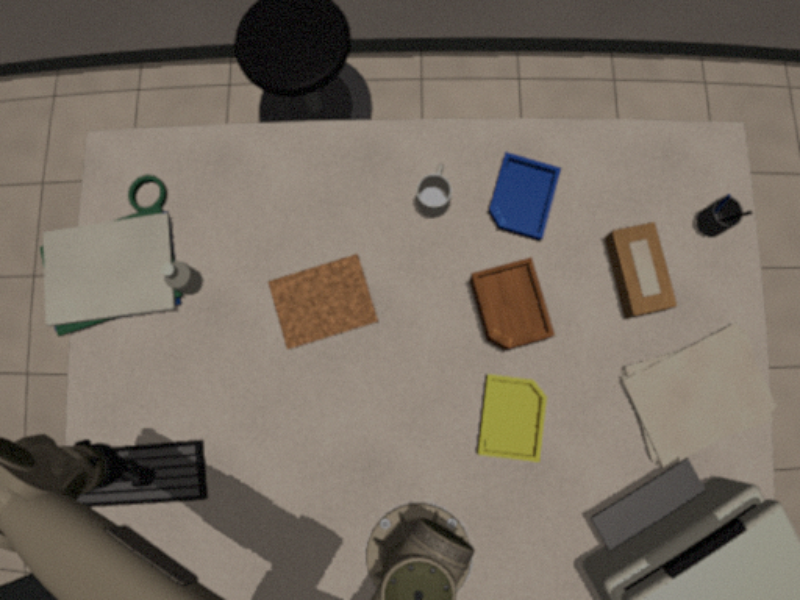

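The wanted tray could be confused with three things. The brown wooden stack is at scene (337,360) and top (512,303), the blue tray at top (525,196), and the yellow tray at top (512,418). The brown stack is the one described, with its cut corner at top-view (497,338). The cork mat is at top (323,302), the mug at (433,195), the bottle at (178,275) and the mask box at (640,270).

Run:
```python
from h import *
vis=[]
for n,c0 in(('top',(328,194)),('scene',(215,230))):
    f=np.load(n+'.npz');im,d=f['im'],f['d'];P=cloud(n,d)
    hsv=cv2.cvtColor(im,cv2.COLOR_RGB2HSV)
    print(n,'hsv tray',hsv[c0[1],c0[0]],'mat',hsv[193,207] if n=='top' else '')
    sat=(hsv[...,1]>110)&((hsv[...,0]<16))
    box=np.zeros_like(sat);box[c0[1]-50:c0[1]+50,c0[0]-50:c0[0]+50]=1
    z=P[...,2]; m=(sat&box&(z>.082)&(z<.1)).astype(np.uint8)
    zz=z[m>0];print(m.sum(),'z med',np.median(zz))
    cs,_=cv2.findContours(m,0,2);c=max(cs,key=cv2.contourArea);h=cv2.convexHull(c)
    W=world(n,h[:,0],z=.092)[:,:2]
    r=cv2.minAreaRect(W.astype(np.float32));print('rimrect',r)
    ap=cv2.approxPolyDP(h,3,True)[:,0];print(ap.tolist());print(world(n,ap,z=.092)[:,:2].round(4).tolist())
    x,y=c0;cr=cv2.cvtColor(im[y-45:y+45,x-45:x+45],4);mm=m[y-45:y+45,x-45:x+45]
    o=cr.copy();o[mm>0]=(0,255,0);vis.append(np.hstack([cv2.resize(q,(360,280),interpolation=2) for q in(cr,o)]))
cv2.imwrite('pics/3.png',np.vstack(vis))
f=np.load('top.npz');im,d=f['im'],f['d'];hsv=cv2.cvtColor(im,cv2.COLOR_RGB2HSV)
m=(hsv[...,1]>85)&(hsv[...,0]<20);m[:,:165]=0;m[:,250:]=0;m[:150]=0;m[230:]=0
cs,_=cv2.findContours(m.astype(np.uint8),0,2);c=max(cs,key=cv2.contourArea)
print('mat',cv2.minAreaRect(world('top',c[:,0],z=.002)[:,:2].astype(np.float32)))
P=cloud('top',d)
for nm,(u,v) in dict(mug=(277,125),bottle=(113,176),box=(410,173)).items(): print(nm,P[v,u])
```

```text
top hsv tray [ 12 160 110] mat [ 13 132 118]
522 z med 0.0921181905969336
rimrect ((0.5222654938697815, -0.19908687472343445), (0.16899245977401733, 0.13066443800926208), 14.793878555297852)
[[339, 165], [353, 214], [324, 222], [313, 216], [302, 175]]
[[0.6198, -0.2399], [0.4591, -0.2794], [0.4346, -0.1852], [0.4542, -0.1504], [0.5877, -0.1182]]
scene hsv tray [ 13 168 112] mat 
577 z med 0.09047739941492217
rimrect ((0.525359034538269, -0.20576965808868408), (0.17405790090560913, 0.13316166400909424), 14.651392936706543)
[[199, 207], [214, 205], [246, 219], [226, 250], [183, 229]]
[[0.437, -0.1921], [0.467, -0.1524], [0.5857, -0.1214], [0.6236, -0.2471], [0.4674, -0.2858]]
mat ((0.5476155877113342, 0.2057514786720276), (0.15812423825263977, 0.20804208517074585), 16.945634841918945)
mug [ 0.78441158 -0.04184174  0.00477205]
bottle [0.58674704 0.4974831  0.11609145]
box [ 0.59672236 -0.48482028  0.06519123]
```

View pics/3.png

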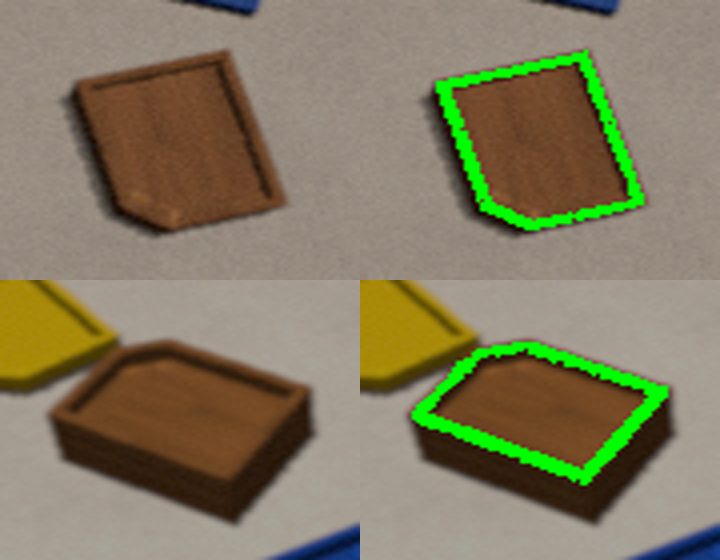

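The crop shows the brown stack's rim outlined clearly at z≈0.092. The cut-off corner is bottom-left, towards the robot on its left, which matches the description. The two views agree on a centre of about (0.523,-0.202) with yaw 14.7°. Next I plan the approach to above the cut corner.

```bash
cat >> h.py <<'E'
from scipy.linalg import logm,expm
def tf(p,r): T=np.eye(4);T[:3,:3]=r.as_matrix();T[:3,3]=p;return T
def cur():
    s=env.get_state();w,x,y,z=s['orientation'];return tf(s['tcp_pos'],R.from_quat([x,y,z,w]))
def down(yd): # tool down, tool y at world angle yd deg
    return R.from_euler('z',yd-90,degrees=True)*R.from_quat([0,1,0,0])  # Ry(180): y stays at 90
def rows(T1,N,T0=None):
    T0=cur() if T0 is None else T0
    S=expm(np.real(logm(np.linalg.inv(T0)@T1))/N)
    print('N',N,'dp',S[:3,3].round(4).tolist(),'ang',np.degrees(R.from_matrix(S[:3,:3]).as_rotvec()).round(3).tolist())
E
python3 - <<'E'
from h import *
T=tf([.45,-.173,.15],down(-30.3)); print(T.round(2))
rows(T,24)
E
```

```text
[[ 0.5   0.86  0.    0.45]
 [ 0.86 -0.5   0.   -0.17]
 [ 0.    0.   -1.    0.15]
 [ 0.    0.    0.    1.  ]]
N 24 dp [-0.0351, -0.0015, 0.0023] ang [-0.003, 0.003, 4.091]
```

Emit:
{"name": "play_rows", "arguments": {
  "steps": [
    {"claw": 0,"dp": [-0.0351,-0.0015,0.0023],"angular": [0,0,4.09]},
    {"claw": 0,"dp": [-0.0351,-0.0015,0.0023],"angular": [0,0,4.09]},
    {"claw": 0,"dp": [-0.0351,-0.0015,0.0023],"angular": [0,0,4.09]},
    {"claw": 0,"dp": [-0.0351,-0.0015,0.0023],"angular": [0,0,4.09]},
    {"claw": 0,"dp": [-0.0351,-0.0015,0.0023],"angular": [0,0,4.09]},
    {"claw": 0,"dp": [-0.0351,-0.0015,0.0023],"angular": [0,0,4.09]},
    {"claw": 0,"dp": [-0.0351,-0.0015,0.0023],"angular": [0,0,4.09]},
    {"claw": 0,"dp": [-0.0351,-0.0015,0.0023],"angular": [0,0,4.09]}
  ],
  "force": 60
}}

```text
clock: 0.77
tcp_pos: [0.4334, 0.3574, 0.186]
orientation: [-0.0, 0.462, 0.887, -0.0]
wrist_force: [0.8, 0.1, 0.2]
finger_gap: 0.0853
```

Emit:
{"name": "play_rows", "arguments": {
  "steps": [
    {"claw": 100,"dp": [-0.0351,-0.0015,0.0023],"angular": [0,0,4.09]},
    {"claw": 100,"dp": [-0.0351,-0.0015,0.0023],"angular": [0,0,4.09]},
    {"claw": 100,"dp": [-0.0351,-0.0015,0.0023],"angular": [0,0,4.09]},
    {"claw": 100,"dp": [-0.0351,-0.0015,0.0023],"angular": [0,0,4.09]},
    {"claw": 100,"dp": [-0.0351,-0.0015,0.0023],"angular": [0,0,4.09]},
    {"claw": 100,"dp": [-0.0351,-0.0015,0.0023],"angular": [0,0,4.09]},
    {"claw": 100,"dp": [-0.0351,-0.0015,0.0023],"angular": [0,0,4.09]},
    {"claw": 100,"dp": [-0.0351,-0.0015,0.0023],"angular": [0,0,4.09]}
  ]
}}

```text
clock: 1.43
tcp_pos: [0.5201, 0.0939, 0.1677]
orientation: [-0.0, 0.693, 0.721, -0.0]
wrist_force: [-0.1, -0.4, -0.9]
finger_gap: 0.0516
```

Emit:
{"name": "play_rows", "arguments": {
  "steps": [
    {"claw": 100,"dp": [-0.0351,-0.0015,0.0023],"angular": [0,0,4.09]},
    {"claw": 100,"dp": [-0.0351,-0.0015,0.0023],"angular": [0,0,4.09]},
    {"claw": 100,"dp": [-0.0351,-0.0015,0.0023],"angular": [0,0,4.09]},
    {"claw": 100,"dp": [-0.0351,-0.0015,0.0023],"angular": [0,0,4.09]},
    {"claw": 100,"dp": [-0.0351,-0.0015,0.0023],"angular": [0,0,4.09]},
    {"claw": 100,"dp": [-0.0351,-0.0015,0.0023],"angular": [0,0,4.09]},
    {"claw": 100,"dp": [-0.0351,-0.0015,0.0023],"angular": [0,0,4.09]},
    {"claw": 100,"dp": [-0.0351,-0.0015,0.0023],"angular": [0,0,4.09]}
  ]
}}

```text
clock: 2.1
tcp_pos: [0.4506, -0.1746, 0.1494]
orientation: [-0.0, 0.868, 0.496, -0.0]
wrist_force: [0.3, -1.2, 0.2]
finger_gap: 0.0521
```

Run:
```python
from h import *
a,_=snap('scene')
s=env.get_state();print(s['clock'],s['tcp_pos'],s['finger_gap'],s['joint_pos'].round(2));print(cur().round(3))
T=tf([.45,-.173,.08],down(-30.3)); rows(T,8)
x,y=205,215
cv2.imwrite('pics/4.png',cv2.cvtColor(cv2.resize(a[y-60:y+60,x-80:x+80],(800,600),interpolation=2),4))
```

```text
2.15 [ 0.44784072 -0.17911382  0.14893385] 0.05174668755965402 [-0.54  0.16 -0.29  1.12 -0.    1.57]
[[ 0.514  0.858 -0.003  0.448]
 [ 0.858 -0.514 -0.003 -0.179]
 [-0.004 -0.001 -1.     0.149]
 [ 0.     0.     0.     1.   ]]
N 8 dp [0.0008, -0.0002, 0.0086] ang [-0.009, 0.028, -0.08]
```

View pics/4.png

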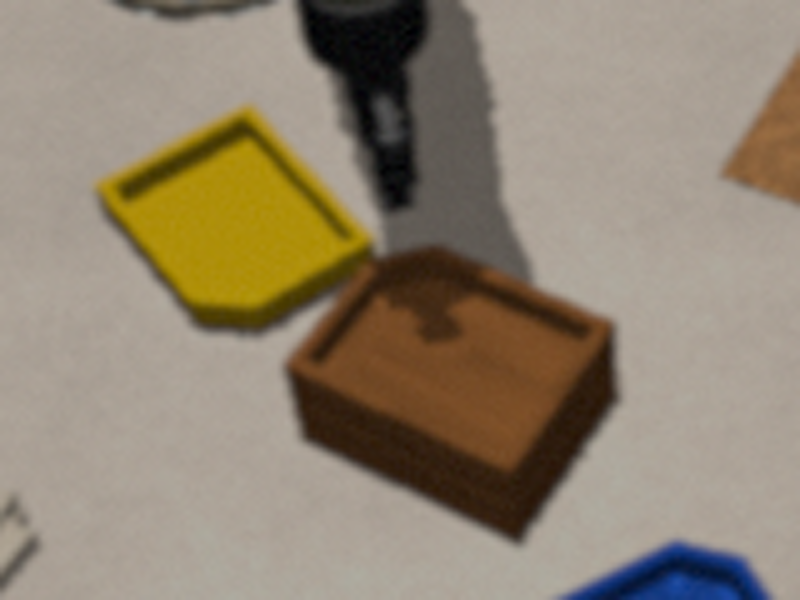

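The close view shows the gripper standing above the cut-corner wall (wall at crop pixel ≈(405,258), fingers at ≈(398,205)) with its jaws across the wall. I'll let it settle and descend partway.

Emit:
{"name": "play_rows", "arguments": {
  "steps": [
    {"claw": 140,"dp": [0,0,0],"angular": [0,0,0]},
    {"claw": 140,"dp": [0,0,0.008],"angular": [0,0,0]},
    {"claw": 140,"dp": [0,0,0.008],"angular": [0,0,0]},
    {"claw": 140,"dp": [0,0,0.008],"angular": [0,0,0]},
    {"claw": 140,"dp": [0,0,0.008],"angular": [0,0,0]},
    {"claw": 140,"dp": [0,0,0],"angular": [0,0,0]},
    {"claw": 140,"dp": [0,0,0],"angular": [0,0,0]},
    {"claw": 140,"dp": [0,0,0],"angular": [0,0,0]}
  ]
}}

```text
clock: 2.82
tcp_pos: [0.4516, -0.1726, 0.1178]
orientation: [-0.0, 0.867, 0.499, 0.0]
wrist_force: [-0.4, 0.4, 0.1]
finger_gap: 0.0381
```

Run:
```python
from h import *
a,d=snap('scene'); b,e=snap('top')
s=env.get_state();print(s['clock'],s['tcp_pos'],s['finger_gap']);print(cur().round(3))
T=tf([.45,-.173,.081],down(-30.3)); rows(T,1)
# crops with expected wall mid + fingertip pads projected
def proj(n,p):
    c=env.calibration(n);M=np.linalg.inv(c['world_from_camera'])
    K=np.array([[c['fx'],0,c['cx']],[0,c['fy'],c['cy']],[0,0,1]])
    return cv2.projectPoints(np.float64(p).reshape(-1,1,3),cv2.Rodrigues(M[:3,:3])[0],M[:3,3],K,np.array([c['k1'],0,0,0.]))[0][:,0]
C=cur();tip=C[:3,3]+[0,0,-.008]
out=[]
for n,im,(x,y) in(('scene',a,(208,208)),('top',b,(320,210))):
    o=cv2.resize(im[y-30:y+30,x-40:x+40],(400,300),interpolation=2)
    for p,col in(([.45,-.173,.092],(0,255,0)),(tip,(255,0,0)),(tip*[1,1,0]+[0,0,.092],(0,0,255))):
        q=((proj(n,p)[0]-[x-40,y-30]+.5)*5).astype(int);cv2.circle(o,tuple(map(int,q)),2,col,-1)
    out.append(cv2.resize(o,(800,600)) if 0 else o)
cv2.imwrite('pics/5.png',cv2.cvtColor(np.hstack(out),4))
```

```text
2.9167 [ 0.45184041 -0.17300311  0.1182637 ] 0.03879617265045709
[[ 0.503  0.864  0.001  0.452]
 [ 0.864 -0.503 -0.    -0.173]
 [ 0.     0.001 -1.     0.118]
 [ 0.     0.     0.     1.   ]]
N 1 dp [-0.0009, -0.0016, 0.0373] ang [0.046, -0.005, 0.071]
```

View pics/5.png

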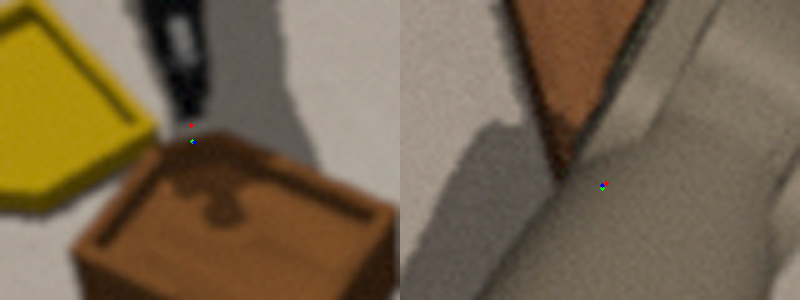

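The projected wall midpoint and the tool centre agree within about 2 mm on the cut-corner wall at scene crop (193,142). I'll descend the rest of the way.

Emit:
{"name": "play_rows", "arguments": {
  "steps": [
    {"claw": 140,"dp": [0,-0.001,0.008],"angular": [0,0,0]},
    {"claw": 140,"dp": [0,0,0.008],"angular": [0,0,0]},
    {"claw": 140,"dp": [0,0,0.008],"angular": [0,0,0]},
    {"claw": 140,"dp": [0,0,0.008],"angular": [0,0,0]},
    {"claw": 140,"dp": [0,0,0.005],"angular": [0,0,0]},
    {"claw": 140,"dp": [0,0,0],"angular": [0,0,0]},
    {"claw": 170,"dp": [0,0,0],"angular": [0,0,0]},
    {"claw": 185,"dp": [0,0,0],"angular": [0,0,0]}
  ],
  "force": 20
}}

```text
clock: 3.58
tcp_pos: [0.4507, -0.1726, 0.081]
orientation: [0.0, 0.867, 0.498, 0.0]
wrist_force: [-0.3, -0.6, -0.5]
finger_gap: 0.023
```

Emit:
{"name": "play_rows", "arguments": {
  "steps": [
    {"claw": 195,"dp": [0,0,0],"angular": [0,0,0]},
    {"claw": 200,"dp": [0,0,0],"angular": [0,0,0]},
    {"claw": 205,"dp": [0,0,0],"angular": [0,0,0]},
    {"claw": 210,"dp": [0,0,0],"angular": [0,0,0]},
    {"claw": 215,"dp": [0,0,0],"angular": [0,0,0]},
    {"claw": 220,"dp": [0,0,0],"angular": [0,0,0]},
    {"claw": 225,"dp": [0,0,0],"angular": [0,0,0]},
    {"claw": 225,"dp": [0,0,0],"angular": [0,0,0]}
  ]
}}

```text
clock: 4.25
tcp_pos: [0.4505, -0.1726, 0.0809]
orientation: [0.0, 0.867, 0.498, 0.0]
wrist_force: [-0.1, 0.0, -0.1]
finger_gap: 0.01
```

Gripped at 10 mm with almost no side force. Next I firm the grip and plan the peel arc.

Emit:
{"name": "play_rows", "arguments": {
  "steps": [
    {"claw": 255,"dp": [0,0,0],"angular": [0,0,0]},
    {"claw": 255,"dp": [0,0,0],"angular": [0,0,0]},
    {"claw": 255,"dp": [0,0,0],"angular": [0,0,0]},
    {"claw": 255,"dp": [0,0,0],"angular": [0,0,0]},
    {"claw": 255,"dp": [0,0,0],"angular": [0,0,0]},
    {"claw": 255,"dp": [0,0,0],"angular": [0,0,0]},
    {"claw": 255,"dp": [0,0,0],"angular": [0,0,0]},
    {"claw": 255,"dp": [0,0,0],"angular": [0,0,0]}
  ],
  "force": 90
}}

```text
clock: 4.92
tcp_pos: [0.4505, -0.1726, 0.0809]
orientation: [-0.0, 0.867, 0.498, 0.0]
wrist_force: [0.1, 0.6, 0.3]
finger_gap: -0.0002
```

Run:
```python
from h import *
s=env.get_state();print(s['clock'],s['tcp_pos'],s['finger_gap'],s['wrist_force'].round(2),s['ft_torque'].round(3))
T0=cur();ax=np.array([-.2538,.9673,0]);pv=np.array([.607,-.179,.064])
Q=R.from_rotvec(np.radians(14)*ax);T1=np.eye(4);T1[:3,:3]=Q.as_matrix();T1[:3,3]=pv-Q.apply(pv)
np.savez('g.npz',T0=T0,T1=T1@T0)
rows(T1@T0,16,T0)
U=T1@T0;V=U.copy();V[2,3]+=.04;print(V[:3,3]);rows(V,8,U)
```

```text
4.9167 [ 0.45054241 -0.17255507  0.08086361] -0.0002173361858364068 [0.1  0.62 0.3 ] [ 0.03   0.017 -0.025]
N 16 dp [0.0002, 0.0002, -0.0023] ang [0.619, -0.618, 0.0]
[ 0.45879016 -0.17039103  0.15657971]
N 8 dp [-0.0009, -0.0009, -0.0049] ang [0.0, -0.0, 0.0]
```

The fingers shut completely, so they missed the wall. I need to look.

Run:
```python
from h import *
a,d=snap('scene'); b,e=snap('top')
x,y=208,205
cv2.imwrite('pics/6.png',cv2.cvtColor(cv2.resize(a[y-36:y+36,x-48:x+48],(800,600),interpolation=2),4))
for n,im,d,c0 in(('scene',a,d,(215,230)),('top',b,e,(328,194))):
    P=cloud(n,d);hsv=cv2.cvtColor(im,cv2.COLOR_RGB2HSV);z=P[...,2]
    m=(hsv[...,1]>110)&(hsv[...,0]<16)&(z>.08)&(z<.1);m[:c0[1]-50]=0;m[c0[1]+50:]=0;m[:,:c0[0]-50]=0;m[:,c0[0]+50:]=0
    h=cv2.convexHull(np.argwhere(m)[:,::-1].astype(np.int32));ap=cv2.approxPolyDP(h,3,True)[:,0]
    print(n,ap.tolist(),world(n,ap,z=.092)[:,:2].round(4).tolist(),np.median(z[m]))
```

```text
scene [[246, 219], [226, 250], [183, 229], [194, 211], [205, 205]] [[0.5857, -0.1214], [0.6236, -0.2471], [0.4674, -0.2858], [0.4377, -0.2145], [0.4451, -0.1729]] 0.09023169763009165
top [[339, 165], [312, 213], [302, 175]] [[0.6198, -0.2399], [0.4639, -0.1475], [0.5877, -0.1182]] 0.09189311545717893
```

View pics/6.png

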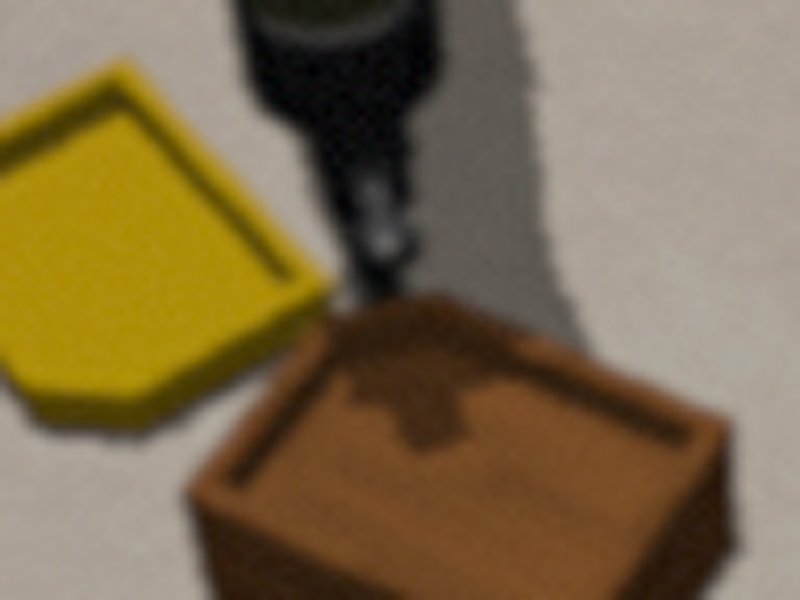

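The picture shows the shut fingers (tip at crop (380,295), i.e. pixel ≈(206,204)) outside and behind the cut wall. I'll read the gripper's real position from depth.

Run:
```python
from h import *
for n in('scene','top'):
    f=np.load(n+'.npz');P=cloud(n,f['d']);im=f['im']
    if n=='scene':
        for v in range(190,214,2):
            print(v,[(u,*P[v,u].round(3),im[v,u].sum()) for u in(202,204,206,208)])
    g=P.reshape(-1,3);k=(abs(g[:,0]-.45)<.08)&(abs(g[:,1]+.173)<.08)&(g[:,2]>.1)
    q=g[k];print(n,len(q))
    for lo in(.1,.12,.14,.16,.18,.2):
        w=q[(q[:,2]>=lo)&(q[:,2]<lo+.02)]
        if len(w):print(lo,len(w),w.min(0).round(3),w.max(0).round(3),w.mean(0).round(3))
```

```text
190 [(202, np.float64(0.481), np.float64(-0.199), np.float64(0.218), np.uint64(84)), (204, np.float64(0.482), np.float64(-0.193), np.float64(0.214), np.uint64(140)), (206, np.float64(0.487), np.float64(-0.189), np.float64(0.214), np.uint64(102)), (208, np.float64(0.472), np.float64(-0.171), np.float64(0.187), np.uint64(84))]
192 [(202, np.float64(0.482), np.float64(-0.202), np.float64(0.212), np.uint64(91)), (204, np.float64(0.484), np.float64(-0.195), np.float64(0.208), np.uint64(198)), (206, np.float64(0.481), np.float64(-0.186), np.float64(0.198), np.uint64(161)), (208, np.float64(0.47), np.float64(-0.171), np.float64(0.176), np.uint64(79))]
194 [(202, np.float64(0.46), np.float64(-0.187), np.float64(0.172), np.uint64(48)), (204, np.float64(0.487), np.float64(-0.199), np.float64(0.205), np.uint64(165)), (206, np.float64(0.494), np.float64(-0.196), np.float64(0.207), np.uint64(174)), (208, np.float64(0.35), np.float64(-0.086), np.float64(-0.001), np.uint64(171))]
196 [(202, np.float64(0.48), np.float64(-0.203), np.float64(0.192), np.uint64(102)), (204, np.float64(0.491), np.float64
[... 2671 characters left out ...]
4(0.452), np.float64(-0.178), np.float64(0.065), np.uint64(123)), (208, np.float64(0.456), np.float64(-0.173), np.float64(0.063), np.uint64(137))]
scene 5143
0.1 11 [ 0.449 -0.187  0.104] [ 0.464 -0.17   0.119] [ 0.458 -0.179  0.115]
0.12 16 [ 0.444 -0.189  0.12 ] [ 0.466 -0.171  0.133] [ 0.459 -0.182  0.127]
0.14 4 [ 0.45  -0.198  0.153] [ 0.465 -0.181  0.159] [ 0.454 -0.19   0.156]
0.16 18 [ 0.454 -0.197  0.165] [ 0.493 -0.171  0.18 ] [ 0.464 -0.185  0.174]
0.18 53 [ 0.444 -0.215  0.181] [ 0.507 -0.171  0.2  ] [ 0.485 -0.198  0.194]
0.2 73 [ 0.45  -0.211  0.2  ] [ 0.504 -0.168  0.22 ] [ 0.48  -0.195  0.209]
top 2745
0.1 1 [ 0.505 -0.138  0.1  ] [ 0.505 -0.138  0.1  ] [ 0.505 -0.138  0.1  ]
```

Depth puts the fingers right above the wall in plan, but seemingly ending at z≈0.11, although the report says the tips are at 0.073. I'll raise 40 mm with the fingers shut and measure the visible fingertip against the reported TCP.

Emit:
{"name": "play_rows", "arguments": {
  "steps": [
    {"claw": 255,"dp": [0,0,-0.01],"angular": [0,0,0]},
    {"claw": 255,"dp": [0,0,-0.01],"angular": [0,0,0]},
    {"claw": 255,"dp": [0,0,-0.01],"angular": [0,0,0]},
    {"claw": 255,"dp": [0,0,-0.01],"angular": [0,0,0]},
    {"claw": 255,"dp": [0,0,0],"angular": [0,0,0]},
    {"claw": 255,"dp": [0,0,0],"angular": [0,0,0]},
    {"claw": 255,"dp": [0,0,0],"angular": [0,0,0]},
    {"claw": 255,"dp": [0,0,0],"angular": [0,0,0]}
  ]
}}

```text
clock: 5.68
tcp_pos: [0.4502, -0.1724, 0.1205]
orientation: [-0.0, 0.867, 0.498, -0.0]
wrist_force: [0.3, -0.6, -0.1]
finger_gap: 0.0002
```

Run:
```python
from h import *
old=np.load('scene.npz');D0=cloud('scene',old['d'])
a,d=snap('scene');P=cloud('scene',d)
s=env.get_state();print(s['tcp_pos'],s['finger_gap'])
x,y=208,200
cv2.imwrite('pics/7.png',cv2.cvtColor(cv2.resize(a[y-36:y+36,x-48:x+48],(800,600),interpolation=2),4))
C=np.array(s['tcp_pos']); 
for nm,Q in(('old',D0),('new',P)):
    # per row: points near tool in front of desk
    for v in range(184,212,2):
        r=Q[v,195:216];k=(r[:,2]>.1)&(np.hypot(r[:,0]-.46,r[:,1]+.178)<.03)
        if k.any():print(nm,v,k.sum(),r[k].mean(0).round(3),r[k][:,2].min().round(3))
```

```text
[ 0.45011523 -0.1723088   0.12034924] 0.00015327854373988408
old 184 10 [ 0.479 -0.189  0.235] 0.213
old 186 13 [ 0.473 -0.191  0.224] 0.208
old 188 12 [ 0.474 -0.192  0.216] 0.198
old 190 10 [ 0.474 -0.192  0.207] 0.187
old 192 7 [ 0.468 -0.187  0.188] 0.174
old 194 5 [ 0.461 -0.189  0.174] 0.168
old 196 2 [ 0.455 -0.191  0.162] 0.159
old 200 1 [ 0.465 -0.198  0.157] 0.157
old 202 7 [ 0.46  -0.181  0.128] 0.118
old 204 6 [ 0.458 -0.183  0.118] 0.115
new 184 8 [ 0.467 -0.187  0.225] 0.211
new 186 7 [ 0.461 -0.187  0.211] 0.204
new 188 1 [ 0.455 -0.191  0.201] 0.201
new 190 1 [ 0.453 -0.191  0.19 ] 0.19
new 192 1 [ 0.484 -0.185  0.199] 0.199
new 194 7 [ 0.457 -0.181  0.165] 0.161
new 196 6 [ 0.459 -0.182  0.158] 0.152
```

View pics/7.png

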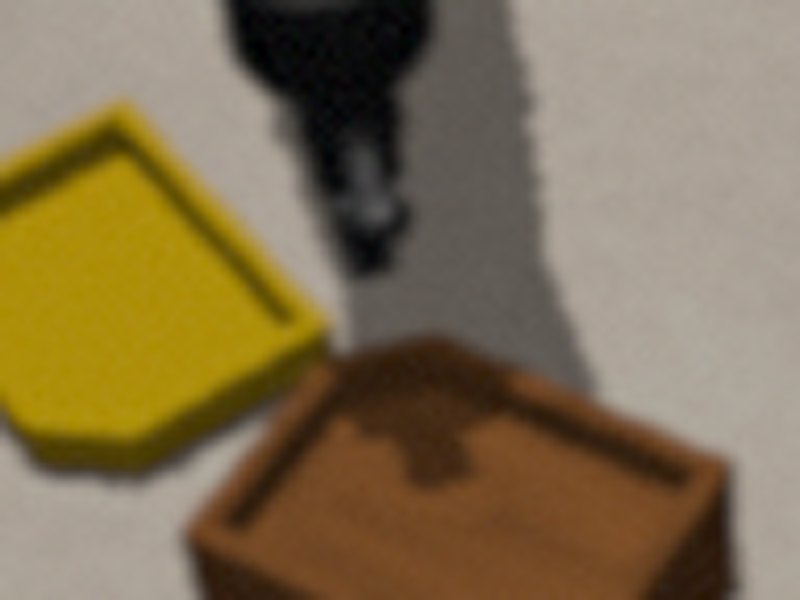

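The tip is visible in both pictures (crop (370,270) now). It moved 8.5 px for 40 mm, so it was never hidden: the real tips sit about 30 mm above the reported TCP instead of 8 mm below. A small tilt test about the reported TCP will show whether the offset belongs to the tool or to the world z.

Emit:
{"name": "play_rows", "arguments": {
  "steps": [
    {"claw": 255,"dp": [0,0,0],"angular": [0,7,0]},
    {"claw": 255,"dp": [0,0,0],"angular": [0,7,0]},
    {"claw": 255,"dp": [0,0,0],"angular": [0,7,0]},
    {"claw": 255,"dp": [0,0,0],"angular": [0,0,0]},
    {"claw": 255,"dp": [0,0,0],"angular": [0,0,0]},
    {"claw": 255,"dp": [0,0,0],"angular": [0,0,0]},
    {"claw": 255,"dp": [0,0,0],"angular": [0,0,0]},
    {"claw": 255,"dp": [0,0,0],"angular": [0,0,0]}
  ]
}}

```text
clock: 6.4
tcp_pos: [0.4509, -0.1715, 0.1211]
orientation: [-0.091, 0.852, 0.491, 0.158]
wrist_force: [0.5, -0.5, -0.5]
finger_gap: 0.0005
```

Run:
```python
from h import *
o=np.load('scene.npz')['im'].copy();a,d=snap('scene')
s=env.get_state();print(s['tcp_pos'],cur()[:3,2])
x,y=208,200
cv2.imwrite('pics/8.png',cv2.cvtColor(np.hstack([cv2.resize(i[y-36:y+36,x-36:x+36],(400,400),interpolation=2) for i in(o,a)]),4))
C=env.calibration('scene');
def proj(p):
    M=np.linalg.inv(C['world_from_camera']);q=M[:3,:3]@p+M[:3,3];return (q[:2]/q[2]*C['fx']+[C['cx'],C['cy']])
for nm,T in(('before',tf([.4501,-.1723,.1203],down(-30.3))),('after',cur())):
    for off in(.008,-.030): print(nm,off,((proj(T[:3,3]+off*T[:3,2])-[172,164]+.5)*400/72).round(1))
```

```text
[ 0.4509795  -0.17154587  0.12115687] [ 0.18008886  0.30915756 -0.93380384]
before 0.008 [188.8 212.9]
before -0.03 [182.1 171.2]
after 0.008 [195.3 210.4]
after -0.03 [166.  176.6]
```

View pics/8.png

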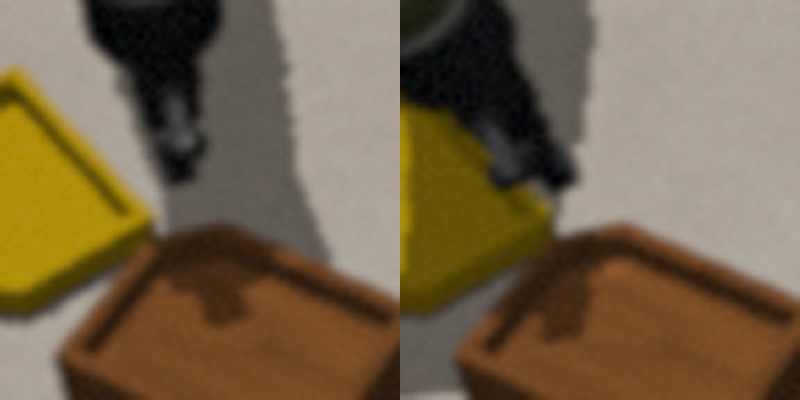

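The visible tip moved left from (180,178) to (168,185) in the tilt. That matches a tool offset with the tips about 30 mm behind the reported TCP (predicted (182,171) to (166,177)), and not a world-z error. So the descent has to go to a reported z of about 0.047. I'll untilt, open and descend in stages.

Emit:
{"name": "play_rows", "arguments": {
  "steps": [
    {"claw": 140,"dp": [0,0,0],"angular": [0,-7,0]},
    {"claw": 140,"dp": [0,0,0],"angular": [0,-7,0]},
    {"claw": 140,"dp": [0,0,0],"angular": [0,-7,0]},
    {"claw": 140,"dp": [0,0,0],"angular": [0,0,0]},
    {"claw": 140,"dp": [0,0,0.012],"angular": [0,0,0]},
    {"claw": 140,"dp": [0,0,0.012],"angular": [0,0,0]},
    {"claw": 140,"dp": [0,0,0.012],"angular": [0,0,0]},
    {"claw": 140,"dp": [0,0,0],"angular": [0,0,0]}
  ],
  "force": 20
}}

```text
clock: 7.12
tcp_pos: [0.4493, -0.1709, 0.083]
orientation: [-0.002, 0.867, 0.499, -0.0]
wrist_force: [-0.1, 0.4, 0.1]
finger_gap: 0.0387
```

Emit:
{"name": "play_rows", "arguments": {
  "steps": [
    {"claw": 140,"dp": [0,0,0.005],"angular": [0,0,0]},
    {"claw": 140,"dp": [0,0,0.005],"angular": [0,0,0]},
    {"claw": 140,"dp": [0,0,0.005],"angular": [0,0,0]},
    {"claw": 140,"dp": [0,0,0.005],"angular": [0,0,0]},
    {"claw": 140,"dp": [0,0,0],"angular": [0,0,0]},
    {"claw": 140,"dp": [0,0,0],"angular": [0,0,0]},
    {"claw": 140,"dp": [0,0,0],"angular": [0,0,0]},
    {"claw": 140,"dp": [0,0,0],"angular": [0,0,0]}
  ]
}}

```text
clock: 7.78
tcp_pos: [0.4507, -0.1727, 0.0652]
orientation: [0.0, 0.867, 0.498, 0.0]
wrist_force: [0.2, -0.0, -0.5]
finger_gap: 0.0386
```

Emit:
{"name": "play_rows", "arguments": {
  "steps": [
    {"claw": 140,"dp": [0,0,0.004],"angular": [0,0,0]},
    {"claw": 140,"dp": [0,0,0.004],"angular": [0,0,0]},
    {"claw": 140,"dp": [0,0,0.004],"angular": [0,0,0]},
    {"claw": 140,"dp": [0,0,0.004],"angular": [0,0,0]},
    {"claw": 140,"dp": [0,0,0.002],"angular": [0,0,0]},
    {"claw": 140,"dp": [0,0,0],"angular": [0,0,0]},
    {"claw": 170,"dp": [0,0,0],"angular": [0,0,0]},
    {"claw": 180,"dp": [0,0,0],"angular": [0,0,0]}
  ]
}}

```text
clock: 8.45
tcp_pos: [0.4506, -0.1726, 0.0469]
orientation: [0.0, 0.867, 0.498, 0.0]
wrist_force: [0.3, -0.7, 0.5]
finger_gap: 0.025
```

Emit:
{"name": "play_rows", "arguments": {
  "steps": [
    {"claw": 190,"dp": [0,0,0],"angular": [0,0,0]},
    {"claw": 200,"dp": [0,0,0],"angular": [0,0,0]},
    {"claw": 210,"dp": [0,0,0],"angular": [0,0,0]},
    {"claw": 220,"dp": [0,0,0],"angular": [0,0,0]},
    {"claw": 235,"dp": [0,0,0],"angular": [0,0,0]},
    {"claw": 255,"dp": [0,0,0],"angular": [0,0,0]},
    {"claw": 255,"dp": [0,0,0],"angular": [0,0,0]},
    {"claw": 255,"dp": [0,0,0],"angular": [0,0,0]}
  ]
}}

```text
clock: 9.12
tcp_pos: [0.45, -0.1723, 0.047]
orientation: [-0.0, 0.867, 0.498, -0.0]
wrist_force: [-4.3, 1.8, 5.1]
finger_gap: 0.0093
```

Run:
```python
from h import *
a,d=snap('scene');P=cloud('scene',d)
s=env.get_state();print(s['clock'],s['tcp_pos'],s['finger_gap'],s['wrist_force'].round(2),s['ft_torque'].round(3))
x,y=208,210
cv2.imwrite('pics/9.png',cv2.cvtColor(cv2.resize(a[y-36:y+36,x-48:x+48],(800,600),interpolation=2),4))
```

```text
9.1667 [ 0.44999211 -0.17235125  0.04695145] 0.009255884806670348 [-4.66  1.54  5.61] [ 0.242  0.892 -0.064]
```

View pics/9.png

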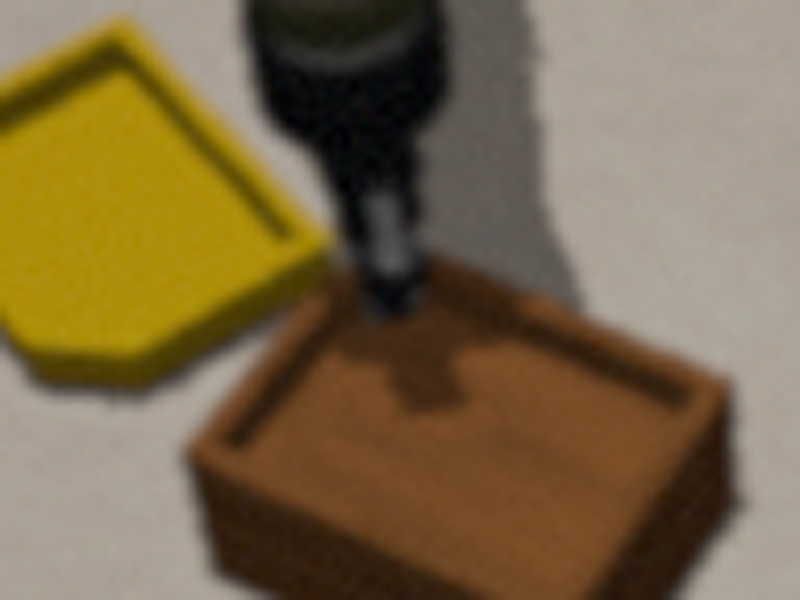

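The picture shows the finger now inside the tray (tip at crop (390,310)), with the wall clamped at a 9 mm gap. I'll firm the grip and compute the peel arc about the square-end edge.

Emit:
{"name": "play_rows", "arguments": {
  "steps": [
    {"claw": 255,"dp": [0,0,0],"angular": [0,0,0]},
    {"claw": 255,"dp": [0,0,0],"angular": [0,0,0]},
    {"claw": 255,"dp": [0,0,0],"angular": [0,0,0]},
    {"claw": 255,"dp": [0,0,0],"angular": [0,0,0]},
    {"claw": 255,"dp": [0,0,0],"angular": [0,0,0]},
    {"claw": 255,"dp": [0,0,0],"angular": [0,0,0]},
    {"claw": 255,"dp": [0,0,0],"angular": [0,0,0]},
    {"claw": 255,"dp": [0,0,0],"angular": [0,0,0]}
  ],
  "force": 90
}}

```text
clock: 9.83
tcp_pos: [0.4502, -0.1725, 0.0471]
orientation: [-0.0, 0.867, 0.498, -0.0]
wrist_force: [-5.1, 0.2, 5.5]
finger_gap: 0.008
```

Run:
```python
from h import *
s=env.get_state();print(s['clock'],s['tcp_pos'],s['finger_gap'],s['wrist_force'].round(2),s['ft_torque'].round(3))
T0=cur();ax=np.array([-.2538,.9673,0]);pv=np.array([.607,-.179,.064])
Q=R.from_rotvec(np.radians(14)*ax);M=np.eye(4);M[:3,:3]=Q.as_matrix();M[:3,3]=pv-Q.apply(pv)
U=M@T0;np.savez('g.npz',T0=T0,U=U);print(U[:3,3]);rows(U,16,T0)
V=U.copy();V[2,3]+=.05;rows(V,8,U)
```

```text
9.8333 [ 0.45023394 -0.17248485  0.04714962] 0.007973502783832024 [-5.13  0.25  5.54] [ 0.252  0.83  -0.041]
[ 0.45060032 -0.17238872  0.08393512]
N 16 dp [-0.0002, -0.0002, -0.0023] ang [0.619, -0.618, 0.0]
N 8 dp [-0.0011, -0.0011, -0.0061] ang [0.0, 0.0, -0.0]
```

Emit:
{"name": "play_rows", "arguments": {
  "steps": [
    {"claw": 255,"dp": [-0.0002,-0.0002,-0.0023],"angular": [0.62,-0.62,0]},
    {"claw": 255,"dp": [-0.0002,-0.0002,-0.0023],"angular": [0.62,-0.62,0]},
    {"claw": 255,"dp": [-0.0002,-0.0002,-0.0023],"angular": [0.62,-0.62,0]},
    {"claw": 255,"dp": [-0.0002,-0.0002,-0.0023],"angular": [0.62,-0.62,0]},
    {"claw": 255,"dp": [-0.0002,-0.0002,-0.0023],"angular": [0.62,-0.62,0]},
    {"claw": 255,"dp": [-0.0002,-0.0002,-0.0023],"angular": [0.62,-0.62,0]},
    {"claw": 255,"dp": [-0.0002,-0.0002,-0.0023],"angular": [0.62,-0.62,0]},
    {"claw": 255,"dp": [-0.0002,-0.0002,-0.0023],"angular": [0.62,-0.62,0]}
  ]
}}

```text
clock: 10.5
tcp_pos: [0.4496, -0.1729, 0.0655]
orientation: [-0.016, 0.865, 0.497, -0.06]
wrist_force: [-0.3, 0.7, -2.4]
finger_gap: 0.0081
```

Emit:
{"name": "play_rows", "arguments": {
  "steps": [
    {"claw": 255,"dp": [-0.0002,-0.0002,-0.0023],"angular": [0.62,-0.62,0]},
    {"claw": 255,"dp": [-0.0002,-0.0002,-0.0023],"angular": [0.62,-0.62,0]},
    {"claw": 255,"dp": [-0.0002,-0.0002,-0.0023],"angular": [0.62,-0.62,0]},
    {"claw": 255,"dp": [-0.0002,-0.0002,-0.0023],"angular": [0.62,-0.62,0]},
    {"claw": 255,"dp": [-0.0002,-0.0002,-0.0023],"angular": [0.62,-0.62,0]},
    {"claw": 255,"dp": [-0.0002,-0.0002,-0.0023],"angular": [0.62,-0.62,0]},
    {"claw": 255,"dp": [-0.0002,-0.0002,-0.0023],"angular": [0.62,-0.62,0]},
    {"claw": 255,"dp": [-0.0002,-0.0002,-0.0023],"angular": [0.62,-0.62,0]}
  ]
}}

```text
clock: 11.17
tcp_pos: [0.4506, -0.1727, 0.0842]
orientation: [-0.032, 0.861, 0.494, -0.118]
wrist_force: [0.1, 0.9, -1.2]
finger_gap: 0.0074
```

Run:
```python
from h import *
a,d=snap('scene');P=cloud('scene',d)
s=env.get_state();print(s['clock'],s['tcp_pos'],s['finger_gap'],s['wrist_force'].round(2),s['ft_torque'].round(3))
x,y=213,218
cv2.imwrite('pics/10.png',cv2.cvtColor(cv2.resize(a[y-42:y+42,x-56:x+56],(800,600),interpolation=2),4))
hsv=cv2.cvtColor(a,cv2.COLOR_RGB2HSV)
v,u=np.mgrid[214:240,195:235]; m=(hsv[v,u,1]>110)&(hsv[v,u,0]<18)
p=P[v,u][m];p=p[(p[:,2]>.05)]
# floor plane in tray x
c,sn=np.cos(np.radians(14.7)),np.sin(np.radians(14.7));t=(p-[.525,-.2,0])@np.array([[c,-sn,0],[sn,c,0],[0,0,1]])
k=(abs(t[:,1])<.035)&(abs(t[:,0])<.055);A=np.c_[t[k][:,:2],np.ones(k.sum())];co=np.linalg.lstsq(A,t[k][:,2],rcond=None)[0];print(k.sum(),np.degrees(np.arctan(co[:2])),co[2])
```

```text
11.2167 [ 0.45097492 -0.17271932  0.0842934 ] 0.00802506780986159 [ 2.16 -0.09 -2.64] [ 0.084 -0.298  0.019]
618 [-13.97905793  -0.07819729] 0.08828257539898698
```

View pics/10.png

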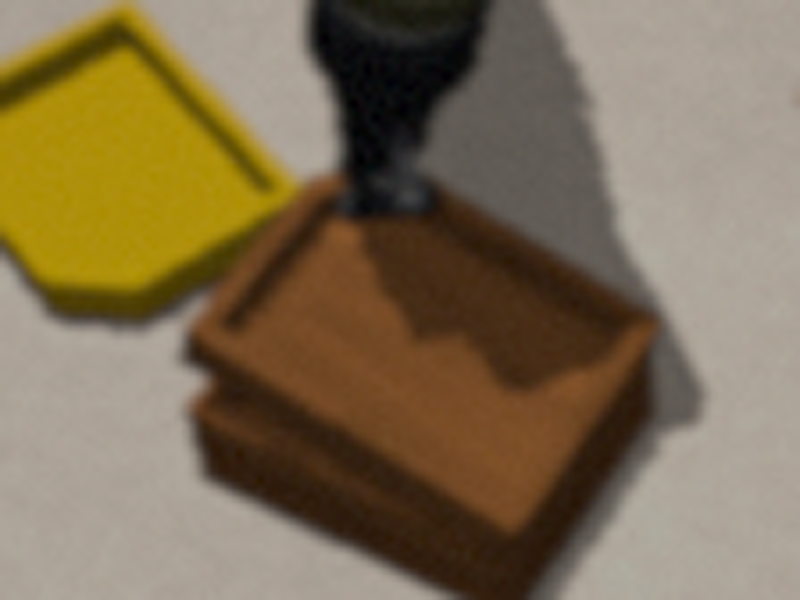

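The tray is peeled to 14.0° tilt, with its square end (crop (600,440)) resting on the middle tray, which lies undisturbed. I'll lift straight up, keeping the tilt.

Emit:
{"name": "play_rows", "arguments": {
  "steps": [
    {"claw": 255,"dp": [-0.0005,-0.0005,-0.003],"angular": [0,0,0]},
    {"claw": 255,"dp": [-0.0005,-0.0005,-0.003],"angular": [0,0,0]},
    {"claw": 255,"dp": [-0.0011,-0.0011,-0.0061],"angular": [0,0,0]},
    {"claw": 255,"dp": [-0.0011,-0.0011,-0.0061],"angular": [0,0,0]},
    {"claw": 255,"dp": [-0.0011,-0.0011,-0.0061],"angular": [0,0,0]},
    {"claw": 255,"dp": [-0.0011,-0.0011,-0.0061],"angular": [0,0,0]},
    {"claw": 255,"dp": [-0.0011,-0.0011,-0.0061],"angular": [0,0,0]},
    {"claw": 255,"dp": [-0.0011,-0.0011,-0.0061],"angular": [0,0,0]}
  ]
}}

```text
clock: 11.88
tcp_pos: [0.4502, -0.1727, 0.1287]
orientation: [-0.032, 0.861, 0.494, -0.118]
wrist_force: [0.2, -0.2, -1.9]
finger_gap: 0.0077
```

Emit:
{"name": "play_rows", "arguments": {
  "steps": [
    {"claw": 255,"dp": [-0.002,-0.002,-0.0115],"angular": [0,0,0]},
    {"claw": 255,"dp": [-0.002,-0.002,-0.0115],"angular": [0,0,0]},
    {"claw": 255,"dp": [-0.002,-0.002,-0.0115],"angular": [0,0,0]},
    {"claw": 255,"dp": [-0.002,-0.002,-0.0115],"angular": [0,0,0]},
    {"claw": 255,"dp": [-0.002,-0.002,-0.0115],"angular": [0,0,0]},
    {"claw": 255,"dp": [-0.002,-0.002,-0.0115],"angular": [0,0,0]},
    {"claw": 255,"dp": [-0.001,-0.001,-0.006],"angular": [0,0,0]},
    {"claw": 255,"dp": [0,0,0],"angular": [0,0,0]}
  ]
}}

```text
clock: 12.55
tcp_pos: [0.4512, -0.173, 0.2066]
orientation: [-0.031, 0.861, 0.494, -0.117]
wrist_force: [-0.2, -0.0, -1.7]
finger_gap: 0.008
```

Run:
```python
from h import *
s=env.get_state();print(s['clock'],s['tcp_pos'],s['finger_gap'],s['wrist_force'].round(2),s['joint_pos'].round(2))
g=np.load('g.npz');T0=g['T0'];C=cur()
# tray pose in tool frame (rigid since T0)
W=tf([.525,-.2,.056],R.from_euler('z',14.7,degrees=True));G=np.linalg.inv(T0)@W;np.save('G.npy',G)
print('tray now',(C@G)[:3,3])
# target: tray level over mat at z .17 , yaw 14.7+42
F=tf([.5476,.2058,.17],R.from_euler('z',56.7,degrees=True))@np.linalg.inv(G)
print('tool target',F[:3,3]);rows(F,24)
```

```text
12.55 [ 0.45124598 -0.17296777  0.20664068] 0.008014555727464628 [-0.2  -0.03 -1.7 ] [-0.43  0.32  0.02  1.47 -0.15  1.69]
tray now [ 0.52622591 -0.20043716  0.19965364]
tool target [0.47362676 0.17621949 0.16114962]
N 24 dp [0.0149, -0.0015, 0.0009] ang [-0.539, 0.244, -1.742]
```

Emit:
{"name": "play_rows", "arguments": {
  "steps": [
    {"claw": 255,"dp": [0.0149,-0.0015,0.0009],"angular": [-0.54,0.24,-1.74]},
    {"claw": 255,"dp": [0.0149,-0.0015,0.0009],"angular": [-0.54,0.24,-1.74]},
    {"claw": 255,"dp": [0.0149,-0.0015,0.0009],"angular": [-0.54,0.24,-1.74]},
    {"claw": 255,"dp": [0.0149,-0.0015,0.0009],"angular": [-0.54,0.24,-1.74]},
    {"claw": 255,"dp": [0.0149,-0.0015,0.0009],"angular": [-0.54,0.25,-1.74]},
    {"claw": 255,"dp": [0.0149,-0.0015,0.0009],"angular": [-0.54,0.25,-1.74]},
    {"claw": 255,"dp": [0.0149,-0.0015,0.0009],"angular": [-0.54,0.25,-1.74]},
    {"claw": 255,"dp": [0.0149,-0.0015,0.0009],"angular": [-0.54,0.25,-1.74]}
  ]
}}

```text
clock: 13.22
tcp_pos: [0.4849, -0.0593, 0.1823]
orientation: [-0.022, 0.796, 0.599, -0.08]
wrist_force: [-0.2, -0.8, -2.1]
finger_gap: 0.0081
```

Emit:
{"name": "play_rows", "arguments": {
  "steps": [
    {"claw": 255,"dp": [0.0149,-0.0015,0.0009],"angular": [-0.54,0.24,-1.74]},
    {"claw": 255,"dp": [0.0149,-0.0015,0.0009],"angular": [-0.54,0.24,-1.74]},
    {"claw": 255,"dp": [0.0149,-0.0015,0.0009],"angular": [-0.54,0.24,-1.74]},
    {"claw": 255,"dp": [0.0149,-0.0015,0.0009],"angular": [-0.54,0.24,-1.74]},
    {"claw": 255,"dp": [0.0149,-0.0015,0.0009],"angular": [-0.54,0.25,-1.74]},
    {"claw": 255,"dp": [0.0149,-0.0015,0.0009],"angular": [-0.54,0.25,-1.74]},
    {"claw": 255,"dp": [0.0149,-0.0015,0.0009],"angular": [-0.54,0.25,-1.74]},
    {"claw": 255,"dp": [0.0149,-0.0015,0.0009],"angular": [-0.54,0.25,-1.74]}
  ]
}}

```text
clock: 13.88
tcp_pos: [0.4923, 0.0592, 0.1676]
orientation: [-0.012, 0.72, 0.693, -0.041]
wrist_force: [-0.9, 0.0, -1.8]
finger_gap: 0.0077
```

Emit:
{"name": "play_rows", "arguments": {
  "steps": [
    {"claw": 255,"dp": [0.0149,-0.0015,0.0009],"angular": [-0.54,0.24,-1.74]},
    {"claw": 255,"dp": [0.0149,-0.0015,0.0009],"angular": [-0.54,0.24,-1.74]},
    {"claw": 255,"dp": [0.0149,-0.0015,0.0009],"angular": [-0.54,0.24,-1.74]},
    {"claw": 255,"dp": [0.0149,-0.0015,0.0009],"angular": [-0.54,0.24,-1.74]},
    {"claw": 255,"dp": [0.0149,-0.0015,0.0009],"angular": [-0.54,0.25,-1.74]},
    {"claw": 255,"dp": [0.0149,-0.0015,0.0009],"angular": [-0.54,0.25,-1.74]},
    {"claw": 255,"dp": [0.0149,-0.0015,0.0009],"angular": [-0.54,0.25,-1.74]},
    {"claw": 255,"dp": [0.0149,-0.0015,0.0009],"angular": [-0.54,0.25,-1.74]}
  ]
}}

```text
clock: 14.55
tcp_pos: [0.4717, 0.1766, 0.1584]
orientation: [-0.002, 0.631, 0.776, -0.001]
wrist_force: [0.7, 0.2, -2.4]
finger_gap: 0.0077
```

Emit:
{"name": "play_rows", "arguments": {
  "steps": [
    {"claw": 255,"dp": [0,0,0],"angular": [0,0,0]},
    {"claw": 255,"dp": [0,0,0],"angular": [0,0,0]},
    {"claw": 255,"dp": [0,0,0],"angular": [0,0,0]},
    {"claw": 255,"dp": [0,0,0],"angular": [0,0,0]},
    {"claw": 255,"dp": [0,0,0],"angular": [0,0,0]},
    {"claw": 255,"dp": [0,0,0],"angular": [0,0,0]},
    {"claw": 255,"dp": [0,0,0],"angular": [0,0,0]},
    {"claw": 255,"dp": [0,0,0],"angular": [0,0,0]}
  ]
}}

```text
clock: 15.22
tcp_pos: [0.4727, 0.1759, 0.1592]
orientation: [-0.001, 0.632, 0.775, -0.0]
wrist_force: [-0.1, -0.6, -1.2]
finger_gap: 0.0077
```

```bash
cat > chk.py <<'E'
from h import *
import sys
a,d=snap('scene');b,e=snap('top')
s=env.get_state();print(s['clock'],s['tcp_pos'],s['finger_gap'],s['wrist_force'].round(2))
G=np.load('G.npy');W=cur()@G;print('tray by tool',W[:3,3].round(4),'up',W[:3,2].round(4))
if len(sys.argv)>1: cv2.imwrite(sys.argv[1],cv2.cvtColor(cv2.resize(a,(800,600)),4))
for n,im,dd in(('scene',a,d),('top',b,e)):
    P=cloud(n,dd);hsv=cv2.cvtColor(im,cv2.COLOR_RGB2HSV);w=(hsv[...,1]>110)&(hsv[...,0]<18)
    t=(P-W[:3,3])@W[:3,:3]
    k=w&(abs(t[...,0])<.055)&(abs(t[...,1])<.035)&(abs(t[...,2]-.012)<.02)
    A=np.c_[P[k][:,:2]-W[:2,3],np.ones(k.sum())]
    if k.sum()>50:
        co=np.linalg.lstsq(A,P[k][:,2],rcond=None)[0];print(n,'floor n',k.sum(),'slopes deg',np.degrees(np.arctan(co[:2])).round(2),'z',co[2].round(4))
    r=w&(abs(t[...,0])<.1)&(abs(t[...,1])<.08)&(abs(t[...,2]-.036)<.006)
    q=P[r][:,:2].astype(np.float32);print(n,'rim rect',cv2.minAreaRect(q), 'z',np.median(P[r][:,2]))
    m=w&(abs(P[...,0]-.525)<.12)&(abs(P[...,1]+.2)<.11)&(abs(P[...,2]-.064)<.006)
    q=P[m][:,:2].astype(np.float32);print(n,'mid rim',m.sum(),cv2.minAreaRect(q),np.median(P[m][:,2]))
E
python3 chk.py pics/11.png
```

```text
15.3167 [0.47264711 0.17598272 0.15921954] 0.0076588517426731135 [ 0.2   0.42 -2.54]
tray by tool [0.5467 0.2055 0.168 ] up [ 0.0021 -0.0014  1.    ]
scene floor n 405 slopes deg [-0.26 -0.22] z 0.1792
scene rim rect ((0.5478895902633667, 0.19900891184806824), (0.1704222857952118, 0.1316407322883606), 56.520809173583984) z 0.20228096965595427
scene mid rim 471 ((0.5256288647651672, -0.2036626636981964), (0.16870371997356415, 0.13245174288749695), 15.11275863647461) 0.06304645921766983
top floor n 130 slopes deg [-1.53 -3.12] z 0.1777
top rim rect ((0.5600108504295349, 0.19500529766082764), (0.1690722107887268, 0.09762091189622879), 56.23045349121094) z 0.20356297073781437
top mid rim 461 ((0.5231437683105469, -0.19967423379421234), (0.16911661624908447, 0.13059109449386597), 14.218260765075684) 0.06457617739230925
```

View pics/11.png

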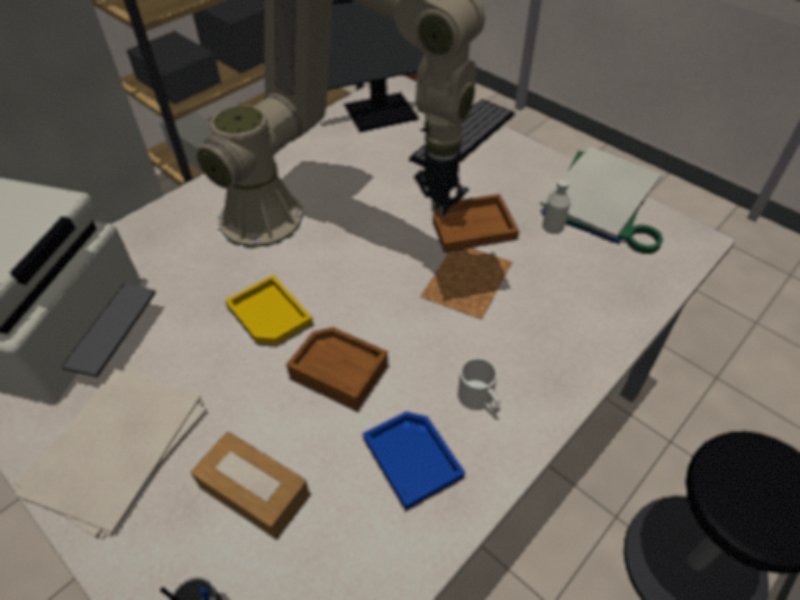

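The final picture shows the tray held level over the cork mat (tray at (475,222), mat at (467,280)). The middle tray is still in its place at (337,365), and the mug, bottle and box are untouched. The numbers agree, so I'm handing in.

```bash
python3 -c "
from workcell import env
print(env.hand_in())"
```

```text
the job is handed in; nothing more can be done
None
```

The top tray is peeled free and held level over the cork mat. I handed the job in at about 15.3 s, with the tray still in the gripper.

**What I did:** I pinched the tray by its cut-corner wall and tilted it about the square-end edge. The camera measured 14.0°, with the square end still resting on the middle tray. I then lifted it straight up, levelled it and carried it over the mat.

**Final position:**

| Check | Result |
|---|---|
| Tray centre, from the arm | (0.547, 0.206) |
| Tray centre, scene camera | (0.548, 0.199) |
| Mat centre, measured | (0.548, 0.206) |
| Height of tray underside | about 0.168 m |
| Tilt, scene camera | about 0.3° |

**The rest of the scene:** The middle tray's rim is within a few millimetres of where the stack stood, in both views. The last picture shows the mug, bottle and mask box in place.

**What failed or disagreed:**
- **First grasp:** it closed on nothing, because the real fingertips sit about 30 mm behind the reported TCP, not 8 mm ahead of it. A tilt test confirmed this and I corrected for it. The miss touched and moved nothing.
- **Finger gap:** it read about 8 mm on the 10 mm wall.
- **Final top view:** the arm partly hid the tray, so that view's slope (1.5 to 3°) and centre (about 16 mm off) are unreliable. I relied on the scene camera and the arm.
- **Camera agreement:** the two cameras differ by about 4 mm from each other in y.

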